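Set the soldering station's heat wheel and confirm

ROBOT

A 6-joint arm with a two-finger parallel gripper is mounted at the origin on the work surface; the furniture and walls round the work are solid. World frame = base frame: x ahead of the robot, y to its left, z up, the work surface at z = 0. Lengths are in m, angles in degrees, forces in N, time in s.
With the tool pointing down it reaches from about 0.4 to 0.825 m from the base axis. Payload 7 kg.
Tool frame: the origin (TCP) lies at the centre of the arm's flange, where the gripper is bolted on; the fingertips stand 178 mm ahead of it and the grasp point (between the pads) lies 159 mm ahead of it (tip_reach is the distance from the TCP to the fingertips, in m); z points along the fingers, y is the line along which they close (so a half turn about z gives the same grasp; the last joint's range is limited). The gripper opens to 88 mm and grips with 3 to 60 N. Pads are 19 mm wide; open, the fingers measure 130 mm over their backs; the gripper's body (78 mm by 193 mm) begins 47 mm behind the grasp point.
Start: joints at [16.507, 20.546, 0.682, 0, -70.136, -16.507], TCP at [0.675, -0, 0.405] pointing down, gripper open.
Joint ranges: [-176.03, 176.03], [-82.01, 121.73], [-58.28, 71.71], [-173.87, 95.51], [-174.79, -0.11], [-173.66, 173.66]. Speed limits (degrees/s): [136.94, 136.94, 172.46, 180, 180, 180].

INTERFACE

Orientations are given as [roll, pitch, yaw] about the fixed x, y, z axes, in that order (R = Rz(yaw) Ry(pitch) Rx(roll)).
In Python, from plant import * gives the robot as it stands.
- The arm moves only by the shell command python3 -m handwheel 'ROWS'. ROWS is JSON, a list of rows, each a list of 7 numbers: the opening, from -1 (shut) to 1 (fully open), then the shift along the tool's x, y, z as a fraction of full scale, then the turn, a rotation vector about the tool's x, y, z as a fraction of full scale. A call has 1 to 5 rows; each row shifts and turns the commanded pose from where the row before left it, along the tool's axes as they then stand; what a row does not reach is not made up. Full scale, the value 1, is 0.025 m for a shift and 6 degrees for a turn. A row lasts 1/8 s, in which the tool goes at most 62.5 mm and 10.7 degrees, less where a joint would pass 70% of its speed; a pose out of reach is approached as far as the arm can. A call with a number of a shift or a turn outside -1 to 1 is refused whole. A call with a gripper value outside its range is refused whole. The fingers move at their own pace and stop on an object; the grip force is fixed at half the most. Time passes only in rows, so rows that do not move let the fingers close. It gives the time, the measured TCP pose, the force, the opening and the grip force at its end, in the units of the state.
- get_obs(): the state, without advancing time (a new reading comes with each control period).
- snapshot(name): name is "scene" or "top" or "wrist"; returns a dict with "color" (384x512x3 uint8, red, green, blue), "fx", "fy", "cx", "cy" (pixels), "R" (3x3) and "t" (3): a world point X has camera coordinates R X + t; the wrist camera has in their place "tool_from_camera" (4x4, takes a point from camera to tool coordinates, whose origin is the TCP and whose axes are the flange's). Camera axes: x right, y down, z forward; pixel columns grow to the right and rows downward; lengths in m; the calibration is good to about 2 mm. The wrist camera is an equidistant fisheye: a pixel r from the principal point sees the ray r / f radians off the axis. A picture is of the moment at which its call begins: read the wrist's pose just before it. There is no depth.
- close_job(): hands the job in; it is judged then, once.
The state is a dict: "clock": time; "joint_pos": joint angles; "qvel": joint speeds; "tau": joint torques, N m; "tool_pos": TCP position; "orientation": TCP orientation; "force": force on the tool from outside, world axes, zero at the start; "moment": the same for the moment, N m; "opening": finger opening in m; "gripper_force": force on a finger pad.
Only numpy, scipy, OpenCV 4.12 (cv2) and the standard library are available. Lean on these libraries where they do the work, as an engineer would, in place of code of your own. Each camera call takes 0.05 s, during which the arm holds its last target. There are 200 camera calls.

TASK

Set the heat on the soldering station: with a fingertip resting on top of its ribbed wheel, roll the wheel away from the front until the white line clicks in at the very top between the two white index marks. Only then press the round button beside the wheel all the way down and let it come back up, leaving the wheel as set. Do not lift or shift the station, and leave the things standing round it alone.

Things in the scene. Friction and masses are not known exactly. Their poses are not given: they have to be found in the camera images.
- station: the soldering station: grey housing 150 mm deep (x), 140 mm wide (y), flat top 55 mm above the table, on rubber feet, about 2 kg, standing loose. Origin: centre of its underside; x to its back, y to its left seen from the front, z up. Turned at most 0.5 rad from facing the robot. Its front, toward the robot, has a dark display and a round socket
- wheel_top (a point): highest point of the ribbed black wheel (unpressed), fixed in the housing: 32 mm left of the station's centre line, 76 mm above the table; axes as the station's. Wheel 60 mm in diameter, 24 mm wide, axle level along the station's y, 30 mm below this point. Round cheeks beside it end 8 mm below its top; on each a white index mark, 5 to 6 mm below the wheel's top, shows where the white line belongs
- wheel_axle (a joint): how far the whole wheel is pressed down, in m: it is sprung, 0 at rest, yields from about 2 N and bottoms (rigid) at 0.004 with about 5 N. Pressed 2 to 3 mm, a fingertip grips well enough to roll it: a click needs about 1 N at the rim
- heat_wheel (a joint): angle of the wheel in rad: 0 with the white line (3.4 mm wide, across the rim) at the very top, negative while it is on the front (robot's) side; grows when the wheel's top is dragged to the station's +x; 15.7 mm of drag is one click. Detents at -1.047, -0.524, 0, 0.524, 1.047; let go, it snaps to the nearest. Starts at one of the negative two; stops at -1.3 and 1.3
- set_button_top (a point): centre of the top of the round grey button on the housing, 68 mm to the right of the wheel (station's -y), 24 mm across, its top 77 mm above the table, in a black collar 40 mm across whose top is 10 mm lower; axes as the station's. It is pressed straight down
- set_button (a joint): travel of the button in m: 0 up, 0.006 fully down; sprung, about 4 N when fully down, rigid at the bottom; counts as pressed beyond 0.0045
- loupe: black eyepiece loupe, waisted, 36 mm across and 38 mm tall, stands 10 to 13 cm to the left of the station's centre; origin: centre of its underside; loose, to be left alone
- film_cartridge: small cylindrical film cartridge, 26 mm across and 50 mm tall, stands about 12 cm to the right of the station's centre; origin: centre of its underside; loose, to be left alone
- lens_cap: flat black lens cap, 59 mm across and 10 mm high, lies in front of the station; origin: centre of its underside; loose, to be left alone
- swab_tub: clear tub of cotton swabs, 77 mm across and 80 mm tall; origin: centre of its underside; loose, to be left alone
- white_jar: small white jar with a black screw lid, 48 mm across and 51 mm tall; origin: centre of its underside; loose, to be left alone
- oil_bottle: slim brown dropper bottle, 33 mm across and 102 mm tall; origin: centre of its underside; loose, to be left alone

How it is judged:
By the outcome, as a careful person would: the job done as asked, in the order asked, and still so for the second after the job is handed in, with the robot touching nothing.
It also fails if it takes over 45 s, if anything falls off the work surface, if the arm or the gripper's body presses on something with over 40 N, if the wrist force passes 120 N, or if a joint passes its speed limit or range.

## Working session

There is one attempt and no reset: what is moved stays moved. The work goes in short steps, Python scripts to look and compute and a shell command to move; the robot and the scene stay as the last step left them, time stands still between calls to the robot, and variables do not carry over. Pictures are saved under pics/ and viewed, at most 10 in all, crops included, and the job is handed in when it is done.

```bash
ls; mkdir -p pics
python3 - <<'E'
from plant import *
import cv2,numpy as np,pickle
o=get_obs();print({k:np.round(v,3) for k,v in o.items()})
d={}
for n in("scene","top","wrist"):
    s=snapshot(n);d[n]=s
    print(n,{k:np.round(v,3).tolist() for k,v in s.items() if k!="color"})
pickle.dump((o,d),open("s0.pkl","wb"))
cv2.imwrite("pics/top0.png",cv2.resize(d["top"]["color"][:,:,::-1],(800,600),interpolation=cv2.INTER_CUBIC))
cv2.imwrite("pics/wrist0.png",cv2.resize(d["wrist"]["color"][:,:,::-1],(800,600),interpolation=cv2.INTER_CUBIC))
E
```

```text
pics
{'clock': np.float64(0.0), 'joint_pos': array([ 1.6507e+01,  2.0591e+01,  6.3300e-01, -2.2000e-02, -7.0135e+01,
       -1.6508e+01]), 'qvel': array([-0.039, -0.038, -0.054, -0.058,  0.052, -0.023]), 'tau': array([-1.0000e-03, -5.8273e+01,  2.9306e+01,  6.9970e+00,  7.0000e-03,
       -0.0000e+00]), 'tool_pos': array([0.675, 0.   , 0.404]), 'orientation': array([ 1.79905e+02, -7.00000e-03, -9.00080e+01]), 'force': array([ 0.31 ,  0.097, -0.031]), 'moment': array([ 0.059, -0.021,  0.032]), 'gripper_force': np.float64(0.0), 'opening': np.float64(0.088)}
scene {'fx': 439.349, 'fy': 439.349, 'cx': 249.317, 'cy': 195.675, 'R': [[0.874, -0.485, 0.017], [-0.359, -0.669, -0.651], [0.327, 0.563, -0.759]], 't': [-0.402, 0.223, 1.063]}
top {'fx': 416.367, 'fy': 416.367, 'cx': 250.931, 'cy': 201.334, 'R': [[0.279, -0.96, 0.004], [-0.929, -0.271, -0.253], [0.244, 0.067, -0.967]], 't': [-0.101, 0.458, 1.266]}
wrist {'fx': 297.319, 'fy': 297.319, 'cx': 251.723, 'cy': 193.344, 'tool_from_camera': [[0.0, -0.957, -0.288, 0.079], [1.0, 0.0, -0.0, 0.0], [0.0, -0.288, 0.957, 0.02], [0.0, 0.0, 0.0, 1.0]]}
```

View pics/top0.png

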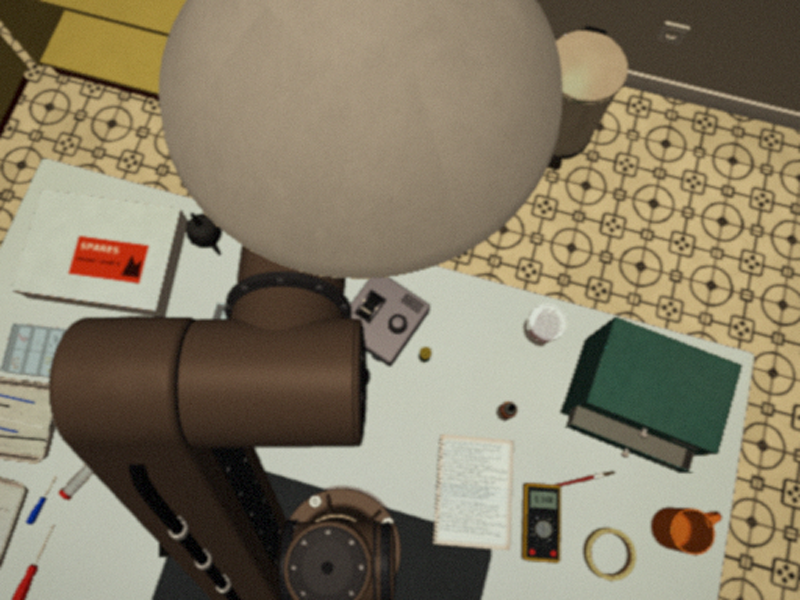

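View pics/wrist0.png

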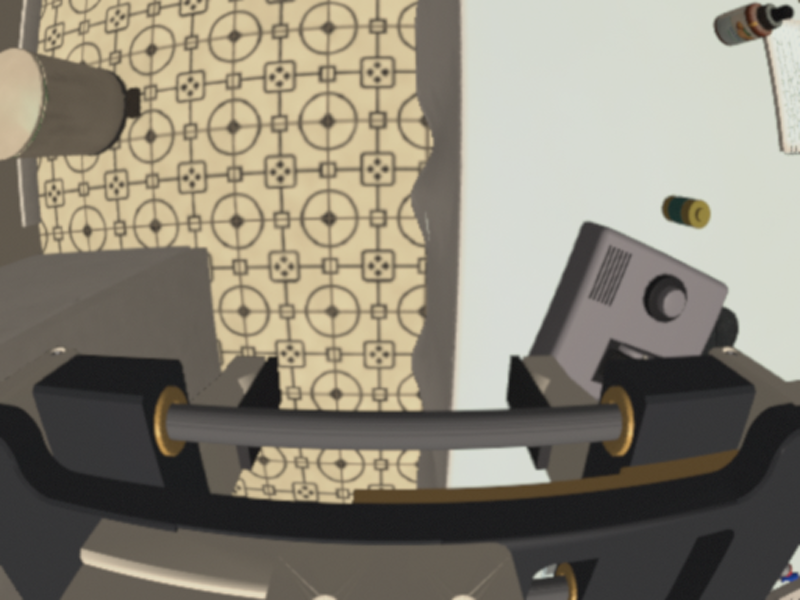

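The wrist picture shows the grey station partly behind the gripper, with the button at (668,297) and the wheel near (625,360) in the 800x600 view. The top picture shows wheel (372,303) and button (397,322). I'll cast rays for a first estimate.

```bash
cat > h.py <<'E'
import numpy as np,pickle,cv2
from scipy.spatial.transform import Rotation as Ro
def ray(s,u,v,o=None):
    if "R" in s:
        R=np.array(s["R"]);t=np.array(s["t"])
        d=R.T@np.array([(u-s["cx"])/s["fx"],(v-s["cy"])/s["fy"],1]);return -R.T@t,d
    x,y=u-s["cx"],v-s["cy"];r=np.hypot(x,y)+1e-9;th=r/s["fx"]
    dc=np.array([x/r*np.sin(th),y/r*np.sin(th),np.cos(th)])
    T=np.eye(4);T[:3,:3]=Ro.from_euler("xyz",o["orientation"],degrees=True).as_matrix();T[:3,3]=o["tool_pos"]
    M=T@np.array(s["tool_from_camera"]);return M[:3,3],M[:3,:3]@dc
def plane(s,u,v,z,o=None):
    c,d=ray(s,u,v,o);return c+d*(z-c[2])/d[2]
E
python3 - <<'E'
from h import *
o,d=pickle.load(open("s0.pkl","rb"));w,t=d["wrist"],d["top"];k=.64
p=lambda s,u,v,z:print(np.round(plane(s,u*k,v*k,z,o),4))
p(w,668,300,.077);p(t,398,322,.077);p(t,373,302,.07)
print("housing corners");p(w,588,224,.055);p(w,727,288,.055);p(t,430,309,.055);p(t,391,362,.055)
print("film, oil, lenscap?");p(w,697,213,.05);p(w,735,325,.01)
cv2.imwrite("pics/scene0.png",cv2.resize(d["scene"]["color"][:,:,::-1],(800,600),interpolation=cv2.INTER_CUBIC))
E
```

```text
[0.4589 0.0121 0.077 ]
[0.4515 0.0145 0.077 ]
[0.4793 0.0752 0.07  ]
housing corners
[ 0.5272 -0.0411  0.055 ]
[0.3765 0.0073 0.055 ]
[ 0.5016 -0.0396  0.055 ]
[0.3735 0.0063 0.055 ]
film, oil, lenscap?
[ 0.4198 -0.0559  0.05  ]
[0.313  0.0593 0.01  ]
```

View pics/scene0.png

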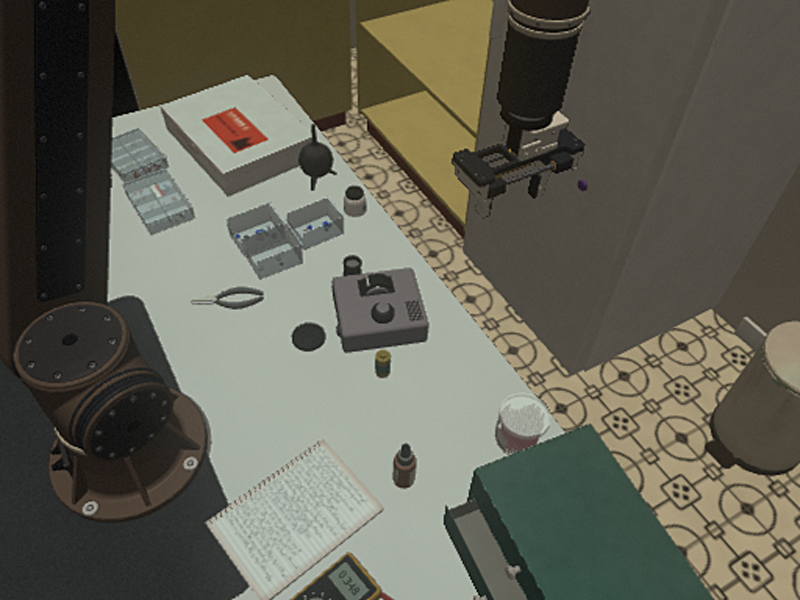

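The scene picture shows the station mid-image: wheel (377,285), button (383,312), lens cap (308,337) in front, loupe (352,265), film cartridge (382,362). The station's yaw is about -21°. I'm moving above the wheel with the fingers closed and aligned.

```bash
python3 -m handwheel '[[-1,-0.4,1,0,0,0,0],[-1,-0.4,1,0,0,0,0],[-1,-0.4,1,0,0,0,0],[-1,-0.4,1,0,0,0,0],[-1,-0.4,1,0,0,0,0]]'; python3 -m handwheel '[[-1,-0.4,1,0,0,0,0],[-1,-0.4,1,0,0,0,0],[-1,-0.2,0.8,0,0,0,0.9],[-1,0,0,0,0,0,0.9],[-1,0,0,0,0,0,0.9]]'; python3 -m handwheel '[[-1,0,0,0,0,0,0.8],[-1,0,0,0,0,0,0]]'
python3 - <<'E'
from plant import *
from h import *
o=get_obs();s=snapshot("wrist");t=snapshot("top");pickle.dump((o,dict(wrist=s,top=t)),open("s1.pkl","wb"))
print(o["tool_pos"],o["orientation"],o["force"])
cv2.imwrite("pics/wrist1.png",cv2.resize(s["color"][:,:,::-1],(800,600),interpolation=cv2.INTER_CUBIC))
E
```

```text
clock: 0.78
tool_pos: [0.5491, 0.0502, 0.4044]
orientation: [180.0, -0.0, -90.0]
force: [0.1, 1.4, -0.4]
opening: 0.0432
gripper_force: 0.0
clock: 1.4
tool_pos: [0.4796, 0.0751, 0.4048]
orientation: [-180.0, 0.0, -106.3]
force: [-0.4, 0.1, 0.1]
opening: 0.0005
gripper_force: 0.0
clock: 1.65
tool_pos: [0.4799, 0.0749, 0.4046]
orientation: [180.0, -0.0, -111.0]
force: [-0.6, -0.4, 0.4]
opening: 0.0006
gripper_force: 0.0
[0.47986013 0.0749448  0.4045614 ] [ 1.79989334e+02 -6.18296515e-03 -1.10968657e+02] [-0.63801438 -0.36917625  0.44989721]
```

View pics/wrist1.png

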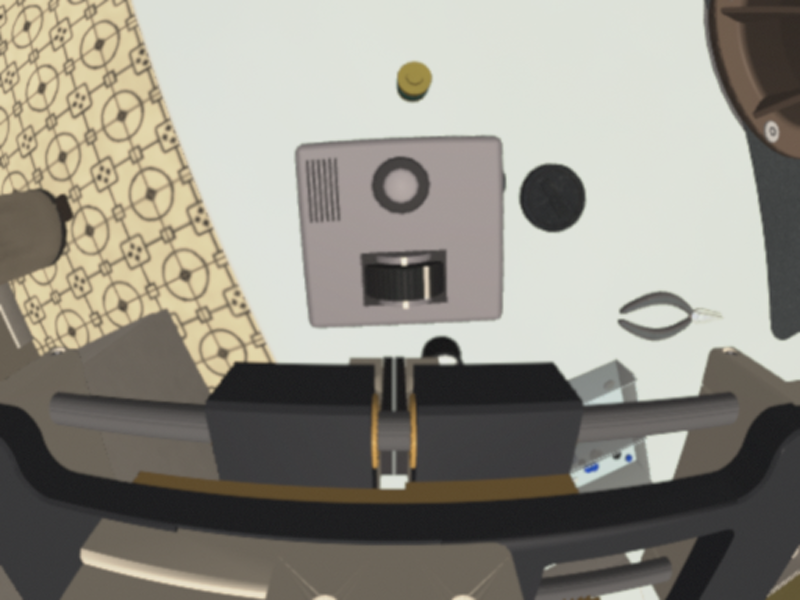

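The view is clear: button (401,184), wheel (404,280), index marks (404,262) and (406,304), and the white line at (427,282) on the front (right) side.

Run:
```python
from h import *
o,d=pickle.load(open("s1.pkl","rb"));w=d["wrist"];k=.64
def P(u,v,z): return plane(w,u*k,v*k,z,o)
b=P(401,184,.077);m1=P(404,262,.0705);m2=P(406,304.5,.0705);l=P(427,282,.072)
tl,tr,br,bl=[P(*q,.055) for q in((297,145),(501,137),(503,318),(312,326))]
for n,v in (("b",b),("m1",m1),("m2",m2)):print(n,v.round(4))
m=(m1+m2)/2
for a,c in((tl,tr),(bl,br),(b,m),(tl,bl),(tr,br),(m1,m2)):print(np.degrees(np.arctan2(*(c-a)[1::-1])).round(2),np.linalg.norm(c-a).round(4))
c=(tl+tr+br+bl)/4;print("c",c)
yaw=np.arctan2(*(m-b)[1::-1])-np.pi/2
print(np.degrees(yaw))
for yaw in (yaw,np.radians(-21)):
  X=np.array([np.cos(yaw),np.sin(yaw)]);Y=np.array([-X[1],X[0]])
  print("line dx",(l-m)[:2]@X,"c->wheel",(m-c)[:2]@X,(m-c)[:2]@Y,"c->b",(b-c)[:2]@X,(b-c)[:2]@Y)
```

```text
b [0.4511 0.0142 0.077 ]
m1 [0.4682 0.0654 0.0705]
m2 [0.4777 0.0946 0.0705]
161.49 0.1445
161.52 0.1458
71.63 0.0697
71.64 0.1351
72.2 0.1351
72.02 0.0307
c [0.46161851 0.04859885 0.055     ]
-18.374583287621522
line dx -0.015308552448056132 c->wheel 0.0008554018165723494 0.033368427050185785 c->b 0.0008554018165723475 -0.03598872011447789
line dx -0.015256112228014403 c->wheel -0.0006739746417779751 0.033372584470693994 c->b 0.0025030080176583988 -0.035911761842181436
```

Yaw is -18.4°, and the line is 15.3 mm in front of the top, so the wheel is at -0.524 and needs exactly one click. I'm going down to just above the wheel, 8 mm short of its top.

```bash
python3 -m handwheel '[[-1,0,0,0,0,0,-0.43],[-1,-0.09,0.64,0,0,0,0],[-1,0,0,1,0,0,0],[-1,0,0,1,0,0,0],[-1,0,0,1,0,0,0]]'; python3 -m handwheel '[[-1,0,0,1,0,0,0],[-1,0,0,1,0,0,0],[-1,0,0,0.6,0,0,0],[-1,0,0,0,0,0,0],[-1,0,0,0,0,0,0]]'
python3 - <<'E'
from plant import *
from h import *
o=get_obs();s=snapshot("wrist");pickle.dump((o,dict(wrist=s)),open("s2.pkl","wb"))
print(o["tool_pos"],o["orientation"],o["force"])
a=np.array([.473,.0795]);X=np.array([.949,-.315]);d=o["tool_pos"][:2]-a;print(d@X,d@[.315,.949])
cv2.imwrite("pics/wrist2.png",cv2.resize(s["color"][:,:,::-1],(800,600),interpolation=cv2.INTER_CUBIC))
E
```

```text
clock: 2.38
tool_pos: [0.4647, 0.0824, 0.3291]
orientation: [-180.0, 0.0, -108.4]
force: [1.0, 0.8, 0.8]
opening: 0.0007
gripper_force: 0.0
clock: 3.0
tool_pos: [0.4655, 0.0825, 0.2654]
orientation: [-180.0, 0.0, -108.4]
force: [0.5, 0.6, 0.5]
opening: 0.0003
gripper_force: 0.0
[0.46552042 0.08249582 0.26538403] [-1.79960949e+02  3.26846064e-02 -1.08390612e+02] [0.4866458  0.63522903 0.46018303]
-0.00804180370582054 0.00048696306185943606
```

View pics/wrist2.png

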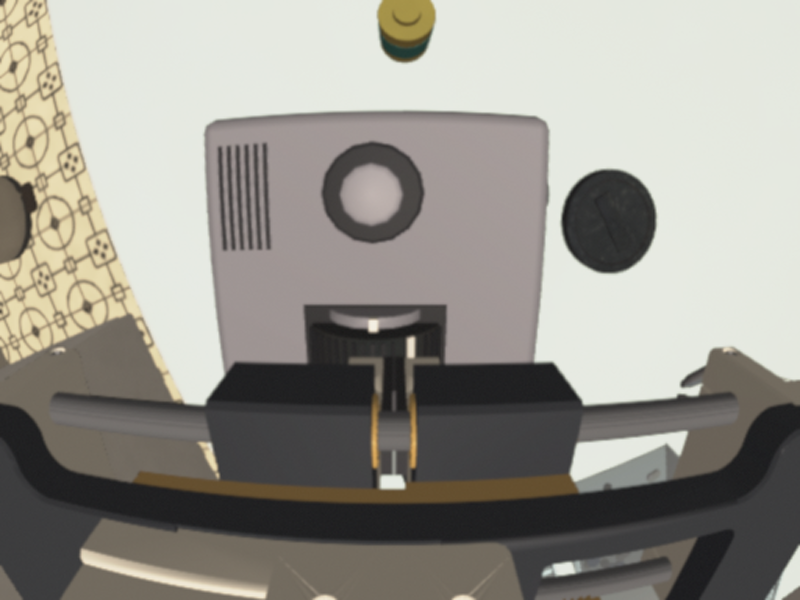

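The picture shows the closed fingertips over the wheel (x≈394), with the mark at (373,326) and the line at (411,347), so they are aligned as planned. Touching down gently.

```bash
python3 -m handwheel '[[-1,0,0,0.4,0,0,0],[-1,0,0,0,0,0,0],[-1,0,0,0,0,0,0]]'; python3 -m handwheel '[[-1,0,0,0.06,0,0,0],[-1,0,0,0,0,0,0],[-1,0,0,0,0,0,0]]';python3 -m handwheel '[[-1,0,0,0.04,0,0,0],[-1,0,0,0,0,0,0],[-1,0,0,0,0,0,0]]'
```

```text
clock: 3.42
tool_pos: [0.4655, 0.0821, 0.2546]
orientation: [180.0, -0.0, -108.4]
force: [0.1, 0.7, -0.7]
opening: 0.0003
gripper_force: 0.0
clock: 3.8
tool_pos: [0.4656, 0.0822, 0.2533]
orientation: [-180.0, 0.0, -108.4]
force: [-0.4, 0.3, 1.8]
opening: 0.0001
gripper_force: 0.8
clock: 4.18
tool_pos: [0.4656, 0.0822, 0.2522]
orientation: [-180.0, 0.0, -108.4]
force: [-0.5, -0.2, 0.7]
opening: 0.0009
gripper_force: 1.1
```

```bash
python3 -m handwheel '[[-1,0,0,0.03,0,0,0],[-1,0,0,0,0,0,0],[-1,0,0,0,0,0,0]]'
python3 - <<'E'
from plant import *
import numpy as np
for i in range(6):
    o=get_obs();print(o["clock"],o["tool_pos"][2],np.round(o["force"],1));snapshot("top")
E
```

```text
clock: 4.55
tool_pos: [0.4655, 0.0822, 0.2515]
orientation: [-180.0, 0.0, -108.4]
force: [0.3, 0.0, 3.0]
opening: 0.0005
gripper_force: 1.4
4.55 0.25145278093612233 [0.3 0.  3. ]
4.6 0.2514542472763534 [-0.5  0.5  2.3]
4.65 0.25146167731236924 [-0.1 -0.1  2.9]
4.7 0.25144689017973265 [-0.4 -0.2  2.5]
4.75 0.25143277423605426 [ 0.3 -0.1  3.7]
4.8 0.25143201803166737 [ 0.  -0.2  2.1]
```

```bash
python3 -m handwheel '[[-1,0,0,0.04,0,0,0],[-1,0,0,0,0,0,0],[-1,0,0,0,0,0,0]]'
python3 - <<'E'
from plant import *
import numpy as np
f=[]
for i in range(10):
    o=get_obs();f.append(o["force"]);snapshot("top")
print(o["tool_pos"],np.mean(f,0))
E
```

```text
clock: 5.22
tool_pos: [0.4655, 0.0822, 0.2504]
orientation: [-180.0, 0.0, -108.4]
force: [-0.3, -0.6, 4.3]
opening: 0.0005
gripper_force: 1.7
[0.46552019 0.08219155 0.25043536] [-0.21261507 -0.32060945  3.4424539 ]
```

The force is 3.4 N, about 2 mm of press. A touch more, then drag 16.5 mm.

```bash
python3 -m handwheel '[[-1,0,0,0.02,0,0,0],[-1,0,-0.16,0,0,0,0],[-1,0,-0.16,0,0,0,0],[-1,0,-0.16,0,0,0,0],[-1,0,-0.16,0,0,0,0]]'; python3 -m handwheel '[[-1,0,-0.02,0,0,0,0],[-1,0,0,0,0,0,0],[-1,0,0,0,0,0,0]]'
python3 - <<'E'
from plant import *
from h import *
o=get_obs();s=snapshot("wrist")
print(o["tool_pos"],o["force"])
cv2.imwrite("pics/wrist3.png",cv2.resize(s["color"][160:270,170:350,::-1],None,fx=4,fy=4,interpolation=cv2.INTER_CUBIC))
E
```

```text
clock: 6.35
tool_pos: [0.481, 0.0771, 0.25]
orientation: [-180.0, 0.0, -108.4]
force: [-0.4, 0.1, 4.2]
opening: 0.0006
gripper_force: 1.9
clock: 6.72
tool_pos: [0.4811, 0.077, 0.2499]
orientation: [-180.0, 0.0, -108.4]
force: [0.5, -1.1, 3.1]
opening: 0.0005
gripper_force: 2.1
[0.48109983 0.07699788 0.24992884] [ 0.54735348 -1.06361949  3.13181516]
```

View pics/wrist3.png

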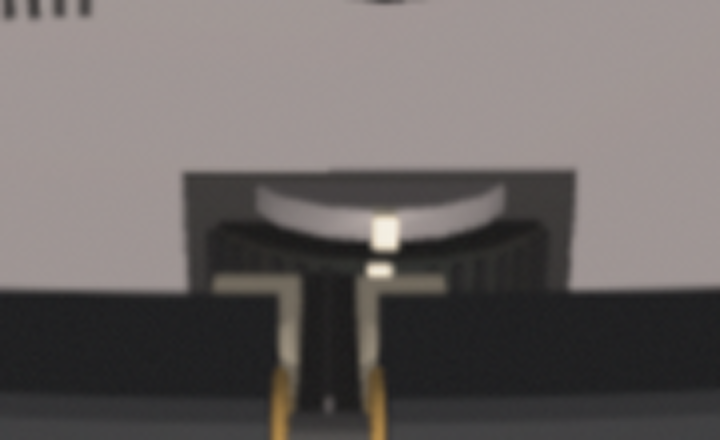

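The line (378,270) now sits under the index mark (384,232), so the wheel rolled one click. Lifting straight up to check.

```bash
python3 -m handwheel '[[-1,0,0,-0.3,0,0,0],[-1,0,0,-1,0,0,0],[-1,0,0,-1,0,0,0],[-1,0,0,-1,0,0,0],[-1,0,0,-1,0,0,0]]'; python3 -m handwheel '[[-1,0,0,0,0,0,0],[-1,0,0,0,0,0,0]]'
python3 - <<'E'
from plant import *
from h import *
o=get_obs();s=snapshot("wrist");pickle.dump((o,dict(wrist=s)),open("s3.pkl","wb"))
print(o["tool_pos"],o["force"])
cv2.imwrite("pics/wrist4.png",cv2.resize(s["color"][50:240,150:400,::-1],None,fx=3,fy=3,interpolation=cv2.INTER_CUBIC))
E
```

```text
clock: 7.4
tool_pos: [0.4807, 0.0768, 0.3582]
orientation: [180.0, -0.0, -108.4]
force: [0.0, -0.5, 0.0]
opening: 0.0003
gripper_force: 0.0
clock: 7.65
tool_pos: [0.4807, 0.0768, 0.357]
orientation: [180.0, -0.0, -108.4]
force: [0.5, 0.5, 0.2]
opening: 0.0004
gripper_force: 0.0
[0.48067682 0.07679037 0.35698455] [0.48178383 0.50459679 0.22791601]
```

View pics/wrist4.png

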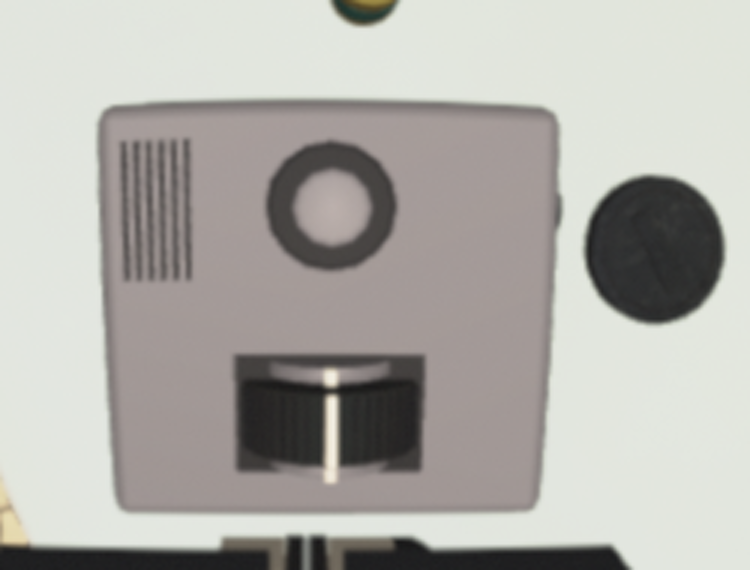

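The line lies unbroken between both index marks, at crop x≈331. Now the button, centred at crop (332,207).

Run:
```python
from h import *
o,d=pickle.load(open("s3.pkl","rb"));w=d["wrist"]
b=plane(w,150+332/3,50+206.5/3,.077,o);print(b)
R=Ro.from_euler("xyz",o["orientation"],degrees=True).as_matrix();e=R.T@(b-o["tool_pos"]);print(e, e/.025)
```

```text
[0.45155138 0.01483723 0.077     ]
[0.06790448 0.00780673 0.28001048] [ 2.71617904  0.31226914 11.20041905]
```

```bash
python3 -m handwheel '[[-1,0.9,0.1,0,0,0,0],[-1,0.9,0.1,0,0,0,0],[-1,0.92,0.11,0,0,0,0],[-1,0,0,1,0,0,0],[-1,0,0,1,0,0,0]]'; python3 -m handwheel '[[-1,0,0,1,0,0,0],[-1,0,0,0.8,0,0,0],[-1,0,0,0,0,0,0],[-1,0,0,0,0,0,0]]'; python3 -m handwheel '[[-1,0,0,0.2,0,0,0],[-1,0,0,0,0,0,0],[-1,0,0,0,0,0,0]]'
```

```text
clock: 8.32
tool_pos: [0.4517, 0.0134, 0.3073]
orientation: [-179.9, 0.1, -108.5]
force: [1.0, -1.4, -0.2]
opening: 0.0007
gripper_force: 0.0
clock: 8.82
tool_pos: [0.4524, 0.0144, 0.2632]
orientation: [-180.0, 0.0, -108.4]
force: [-0.2, 0.6, 0.7]
opening: -0.0001
gripper_force: 0.0
clock: 9.2
tool_pos: [0.4524, 0.0149, 0.2576]
orientation: [-180.0, 0.0, -108.4]
force: [-0.6, 1.0, -1.2]
opening: 0.0003
gripper_force: 0.0
```

```bash
python3 -m handwheel '[[-1,0,0,0.12,0,0,0],[-1,0,0,0.1,0,0,0],[-1,0,0,0.06,0,0,0],[-1,0,0,0,0,0,0],[-1,0,0,0,0,0,0]]'; python3 -m handwheel '[[-1,0,0,0.05,0,0,0],[-1,0,0,0,0,0,0],[-1,0,0,0,0,0,0]]'; python3 -m handwheel '[[-1,0,0,0.03,0,0,0],[-1,0,0,0,0,0,0],[-1,0,0,0,0,0,0]]'
```

```text
clock: 9.82
tool_pos: [0.4525, 0.015, 0.2506]
orientation: [-180.0, 0.0, -108.4]
force: [1.4, 0.5, 3.6]
opening: 0.0005
gripper_force: 1.6
clock: 10.2
tool_pos: [0.4525, 0.015, 0.2494]
orientation: [-180.0, 0.0, -108.4]
force: [0.2, 0.8, 5.9]
opening: 0.0006
gripper_force: 2.5
clock: 10.58
tool_pos: [0.4526, 0.015, 0.2492]
orientation: [-180.0, 0.0, -108.4]
force: [-2.5, 1.5, 12.5]
opening: 0.0002
gripper_force: 6.5
```

It bottomed: the force jumped to 12.5 N with no further travel. Releasing and checking.

```bash
python3 -m handwheel '[[-1,0,0,-0.3,0,0,0],[-1,0,0,-1,0,0,0],[-1,0,0,-1,0,0,0],[-1,0,0,-1,0,0,0],[-1,0,0,-1,0,0,0]]'; python3 -m handwheel '[[-1,-0.9,0,0,0,0,0],[-1,-0.9,0,0,0,0,0],[-1,-0.9,0,0,0,0,0],[-1,0,0,0,0,0,0],[-1,0,0,0,0,0,0]]'
python3 - <<'E'
from plant import *
from h import *
o=get_obs();s=snapshot("wrist")
k=lambda u,v,z:np.round(plane(s,u,v,z,o),4)
pickle.dump((o,dict(wrist=s)),open("s4.pkl","wb"))
cv2.imwrite("pics/wrist5.png",cv2.resize(s["color"][:,:,::-1],(800,600),interpolation=cv2.INTER_CUBIC))
E
```

```text
clock: 11.2
tool_pos: [0.4516, 0.0146, 0.3562]
orientation: [179.9, -0.1, -108.4]
force: [0.1, 0.5, -0.1]
opening: 0.0006
gripper_force: 0.0
clock: 11.82
tool_pos: [0.4736, 0.0794, 0.3551]
orientation: [179.9, -0.1, -108.4]
force: [0.4, -0.4, 0.1]
opening: 0.0004
gripper_force: 0.0
```

View pics/wrist5.png

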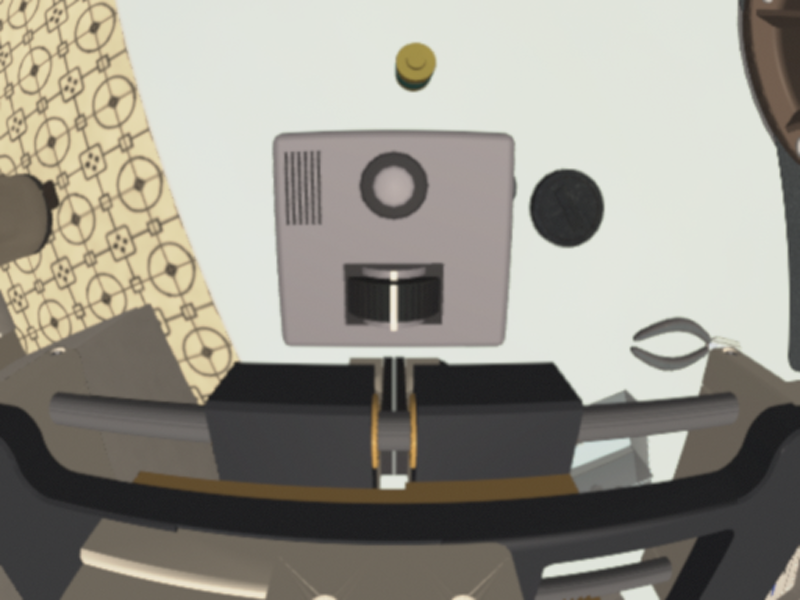

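The line (394,300) still lies between the marks, the button (393,186) is up, and the station and neighbours are in place.

```bash
python3 -c "
from plant import *
print(close_job())"
```

```text
the job is handed in; nothing more can be done
None
```

I rolled the wheel one click so the white line sits at the top between the index marks, then pressed the button to the bottom and let it come back up; the last picture shows the wheel still set and nothing visibly moved, and I handed the job in.

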